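Press an incense tablet with the lever jack

ROBOT

A 6-joint arm with a two-finger parallel gripper is mounted at the origin on the work surface. World frame = base frame: x ahead of the robot, y to its left, z up, the work surface at z = 0. Lengths are in mm, angles in rad, forces in N, time in s.
With the tool pointing down it reaches from about 275 to 750 mm from the base axis. Payload 10.2 kg.
Tool frame: the origin (TCP) lies midway between the tips of the shut fingers; the grasp point (between the pads) lies 19 mm behind it; z points along the fingers, y is the line along which they close (so a half turn about z gives the same grasp; the last joint's range is limited). The gripper opens to 85 mm and grips with 20 to 120 N. Pads are 22 mm wide; open, the fingers measure 114 mm over their backs; the gripper's body (76 mm by 85 mm) begins 54 mm behind the grasp point. The pads swing forward as they close: fully open they stand 13 mm farther back than shut.
Start: joints at [-1.325, 0.313, 1.498, -0, 1.331, -0.223], TCP at [237.192, -468.371, 231.294] pointing down, gripper open.
Joint ranges: [-2.94, 2.94], [-0.97, 2.17], [0.19, 2.56], [-1.23, 4.37], [0.02, 3.11], [-2.88, 2.88]. Speed limits (rad/s): [2.39, 2.39, 3.01, 3.14, 3.14, 3.14].

INTERFACE

Orientations are given as a unit quaternion [x, y, z, w].
In Python, from plant import status, read_camera, ticket gives the robot as it stands.
- The arm moves only by the shell command python3 -m jog 'ROWS' [FORCE]. ROWS is JSON, a list of rows, each a list of 7 numbers: the shift along the tool's x, y, z each as a share of 0.08 m, from -1 to 1, then the turn, a rotation vector about the tool's x, y, z each as a share of pi rad, from -1 to 1, then the closure, from 0 (fully open) to 1 (shut). In form: [[x, y, z, ax, ay, az, gripper], ...]. A call has 1 to 5 rows; each row is the pose to reach, as a shift and turn from the pose commanded when the call began, along the tool's axes at that moment, turning the shorter way round; what a row does not reach only later rows make up. A row lasts 1/8 s, in which the tool goes at most 62.5 mm and 10.7 degrees, less where a joint would pass 70% of its speed; a pose out of reach is approached as far as the arm can. A call with a number of a shift or a turn outside -1 to 1 is refused whole. A call with a gripper value outside its range is refused whole. The fingers move at their own pace and stop on an object; FORCE is the grip in N (left out, the last holds). Time passes only in rows, so rows that repeat a pose let the fingers close. It gives the time, the measured TCP pose, the force, the opening and the grip force at its end, in the units of the state.
- status.observe(): the state, without advancing time (a new reading comes with each control period).
- read_camera(name): name is "scene" or "side" or "wrist"; returns a dict with "image" (420x560x3 uint8, red, green, blue), "vertical_fov" (degrees; the focal length in pixels is half the picture's height over the tangent of half this angle, whatever the lens; pixels are square), "cx", "cy" (the principal point, pixels), "extrinsics" (4x4, takes a point from world to camera coordinates). Camera axes: x right, y down, z forward; pixel columns grow to the right and rows downward; lengths in mm; the calibration is good to about 2 mm. A picture is of the moment at which its call begins. There is no depth.
- ticket.finish_job(): hands the job in; it is judged then, once.
The state is a dict: "time_s": time; "joints": joint angles; "qd": joint speeds; "effort": joint torques, N m; "tcp_pos": TCP position; "tcp_rot": TCP orientation; "contact_force": force on the tool from outside, world axes, zero at the start; "moment": the same for the moment, N m; "finger_gap": finger opening in mm; "grasp_force": force on a finger pad.
Only numpy, scipy, OpenCV 4.12 (cv2) and the standard library are available. Lean on these libraries where they do the work, as an engineer would, in place of code of your own. Each camera call takes 0.05 s, during which the arm holds its last target. There are 200 camera calls.

TASK

Close the incense mould and press it: first lower the wooden mould plate gently over the two brass pins until it lies flush on the mould, then stand the red jack with its saddle centred under the marked lift point of the press beam. Pump the handle once fully down to bump out the air, let it come all the way up, then push it fully down again and finish while still holding it down, so that the presser keeps bearing on the plate. Leave the jars and other things on the table where they are.

Things in the scene. Friction and masses are not known exactly. Their poses are not given: they have to be found in the camera images.
- press: fixed rocker press. Origin: on the table under the beam's pivot. Own x points away from the robot (within 0.2 rad of world x), own y along the beam to its lift end (robot's left). Dark steel bed 110 mm in x, 12 thick, from y = -205 to +55 mm. Two green posts, 132 mm high, at the pivot (x within 32, y within 23 mm). Open on the near side (-x).
- mould_top (a point): centre of the top face (95 mm in x by 100 in y) of the dark wooden lower mould half fixed on the bed at press (0, -150) mm; 34 mm above the table. Two brass locating pins stand on it 34 mm either side of this point along the press's y: 8 mm diameter, 16 tall, tapered tips. Axes as the press.
- beam: green rocking beam along the press's y, 30 mm wide, 330 long; origin: pivot, 115 mm up. At rest its red-capped lift end (+y) is low (top 105 mm up) and its sprung brass presser (28 mm disc) hangs over the mould, tip 72 mm up, beam top there 155 mm up. Raising the lift end about 25 mm brings the presser onto a seated plate, more squeezes its spring (0.8 N/mm). Falls back by itself.
- lift_point (a point): the marked lift point: centre of the underside of the 30 by 30 mm steel pad under the red-capped beam end, 150 mm from the pivot; about 67 mm above the table at rest. It moves about 7 mm along press +y as it rises. The table below it is free (the bed ends 90 mm short).
- mould_plate: loose light wooden plate 150 (own x) by 90 by 12 mm, 0.14-0.24 kg. Origin: underside, midway between its two 11 mm through holes at own y = -34 and +34; it spans own x -105 to +45. Brass rib at own x = -85, 12 thick (own y), 36 long (own x), top 48 mm above the underside: pinch it across own y. Seat it with own x along press x (rib on the robot's side, clear of the beam), origin on mould_top.
- jack: loose red lever jack, 0.7 to 1 kg; base 230 mm (own x, -135 to +95) by 70 by 12. Origin: underside, below its grip post, 24 (own x) by 26 mm (own y), 100 mm high: pinch it across own y near the top. Saddle in front (own x = +70), pump handle behind (-x). In use it stands on the table, own x about along the press's x, handle towards the robot, base under the beam.
- saddle_top (a point): centre of the top of the jack's round steel saddle (34 mm disc, 70 mm in front of the grip post), 60 mm above the jack's underside with the handle up. It rises straight up, 73 mm per rad of handle, 44 mm in all.
- handle_pad (a point): centre of the top of the black pad (42 by 44 mm) on the handle's end, to be pushed down. Handle up: about 113 mm behind the grip post, 120 mm above the jack's underside; handle down: about 133 mm behind and 58 mm above.
- pump_handle (a joint): handle angle: 0 up (rest), 0.6 rad fully down at its stop. Axis along the jack's own y, 25 mm behind the post's centre, 55 mm above the underside; pad 109 mm from it. A spring lifts it to 0 by itself when let go. Pushing the pad takes 2 to 6 N idle, rising to about 11 to 16 N when the presser bears on the mould.
- jar_tall: closed jar of light brown powder with a wooden lid, 60 mm across, 95 tall; leave alone. Origin: centre of its underside.
- jar_dark: closed jar of dark powder with a wooden lid, 66 mm across, 75 tall; leave alone. Origin: centre of its underside.
- jar_side: closed jar of brown powder with a wooden lid, 72 mm across, 85 tall; leave alone. Origin: centre of its underside.
- censer: round brass incense burner with a knob on top, 86 mm across, 90 tall; leave alone. Origin: centre of its underside.
- bowl: small blue ceramic bowl, 68 mm across, 34 tall, in front of the press's post; leave alone. Origin: centre of its underside.
- brass_scoop: brass spoon 150 mm long lying across the table in front of the press; leave alone. Origin: centre of its underside at rest, about the middle of its length.
- stamp: dark wooden hand stamp, 44 mm across, 62 tall; leave alone. Origin: centre of its underside.
Not all that is in view belongs to the job. Of the things shaped like the jack, the red one is meant.

How it is judged:
By the outcome, as a careful person would: the job done as asked, in the order asked, and still so for the second after the job is handed in, while the arm keeps its last pose, push and grip.
It also fails if it takes over 67 s, if anything falls off the work surface, if the arm or the gripper's body presses on something with over 40 N, if the wrist force passes 120 N, or if a joint passes its speed limit or range.

## Working session

There is one attempt and no reset: what is moved stays moved. The work goes in short steps, Python scripts to look and compute and a shell command to move; the robot and the scene stay as the last step left them, time stands still between calls to the robot, and variables do not carry over. Pictures are saved under pics/ and viewed, at most 10 in all, crops included, and the job is handed in when it is done.

```bash
ls; mkdir -p pics; python3 - <<'E'
from plant import status, read_camera
import cv2,numpy as np
print(status.observe())
for n in ("scene","side"):
    c=read_camera(n); cv2.imwrite(f"pics/{n}0.png",c["image"][:,:,::-1]); np.savez(f"pics/{n}0.npz",**c)
    print(n,c["vertical_fov"],c["cx"],c["cy"],c["extrinsics"].tolist() if hasattr(c["extrinsics"],'tolist') else c["extrinsics"])
E
```

```text
pics
{'time_s': 0.0, 'joints': array([-1.32538988e+00,  3.13454522e-01,  1.49843133e+00, -1.67086165e-05,
        1.33100245e+00, -2.23414683e-01]), 'qd': array([ 0.00129793, -0.00012016, -0.00045815, -0.00089195, -0.00018244,
       -0.00091081]), 'effort': array([-3.48226768e-04, -4.12268865e+01, -2.59741598e+01, -1.73111512e-04,
        4.21758508e-03,  4.90697616e-06]), 'tcp_pos': array([ 237.12798926, -468.10936816,  230.73493043]), 'tcp_rot': array([ 9.72650752e-01,  2.32271599e-01, -1.52367147e-05, -6.47693116e-04]), 'contact_force': array([-0.20094852, -0.46658114,  0.60178698]), 'moment': array([-0.03344291, -0.02972754, -0.01815674]), 'grasp_force': 0.0, 'finger_gap': 85.20641099096596}
scene 50.66728925243379 275.38563044835166 213.95790579649903 [[-0.5819594726187494, 0.8130537549655237, -0.016332904388656564, 342.1093658869872], [0.6049510111248292, 0.41940891175352607, -0.6768533363150172, -240.28108067796336], [-0.5434679809964462, -0.4037818176666513, -0.7359366802609184, 1708.4354906886074], [0.0, 0.0, 0.0, 1.0]]
side 55.55131112457896 276.31018811995926 210.68991999011575 [[0.9773538089139548, -0.21153338335948352, -0.005758465583360596, -536.5770893366005], [-0.14918052033162923, -0.6694526864838943, -0.7277212879345231, 117.83466073099827], [0.15008232592470477, 0.7121002234826124, -0.6858487932197913, 1291.6762926853999], [0.0, 0.0, 0.0, 1.0]]
```

View pics/scene0.png

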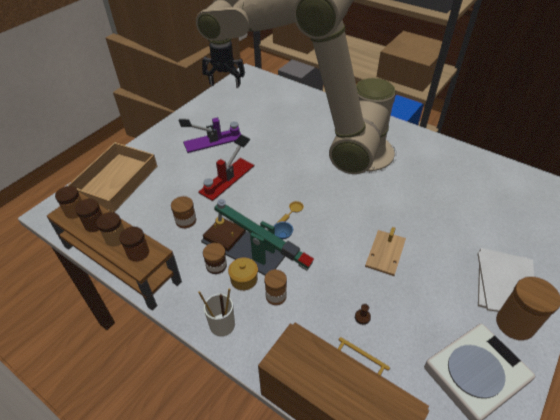

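View pics/side0.png

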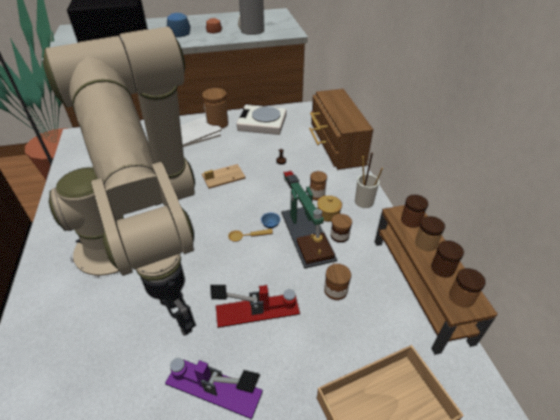

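```bash
cat > h.py <<'E'
import numpy as np, cv2
from scipy.spatial.transform import Rotation as R
from plant import status, read_camera
def cam(n):
    c=dict(read_camera(n)); c["f"]=210/np.tan(np.radians(c["vertical_fov"])/2); c["E"]=np.array(c["extrinsics"]); return c
def ray(c,u,v):
    E=c["E"]; d=E[:3,:3].T@np.array([(u-c["cx"])/c["f"],(v-c["cy"])/c["f"],1.]); return -E[:3,:3].T@E[:3,3], d
def onz(c,u,v,z):
    o,d=ray(c,u,v); return o+d*(z-o[2])/d[2]
def proj(c,p):
    q=c["E"][:3,:3]@np.array(p,float)+c["E"][:3,3]; return q[:2]/q[2]*c["f"]+[c["cx"],c["cy"]]
def tri(c1,p1,c2,p2):
    A=[];b=[]
    for c,p in((c1,p1),(c2,p2)):
        o,d=ray(c,*p); d/=np.linalg.norm(d); M=np.eye(3)-np.outer(d,d); A.append(M); b.append(M@o)
    return np.linalg.lstsq(np.vstack(A),np.hstack(b),rcond=None)[0]
def blobs(c,cond,amin=15):
    hsv=cv2.cvtColor(c["image"],cv2.COLOR_RGB2HSV); m=cond(*[hsv[...,i].astype(int) for i in range(3)]).astype(np.uint8)
    n,l,s,ce=cv2.connectedComponentsWithStats(m); return [(s[i,4],ce[i].round(1),s[i,:4]) for i in range(1,n) if s[i,4]>=amin],l
def need(pos,yaw):
    """tool-frame shares to go to TCP pos, tool pointing down with tool-x at world yaw"""
    s=status.observe(); r=R.from_quat(s["tcp_rot"])
    t=R.from_matrix(np.array([[np.cos(yaw),np.sin(yaw),0],[np.sin(yaw),-np.cos(yaw),0],[0,0,-1]]))
    print("t %.2f shift"%s["time_s"],((r.inv().apply(np.array(pos)-s["tcp_pos"]))/80).round(3),"turn",((r.inv()*t).as_rotvec()/np.pi).round(4))
E
python3 - <<'E'
from h import *
cs=cam("scene");cd=cam("side")
red=lambda h,s,v:((h<6)|(h>174))&(s>170)&(v>90)
for c in(cs,cd): print([ (a,list(p),list(b)) for a,p,b in blobs(c,red)[0]])
for n,c,x in(("plate",cs,(386,252)),("rib",cs,(391,235)),("mould",cs,(224,235)),("pad",cs,(242,141)),("saddle",cs,(208,186))):
    print(n,onz(c,*x,{"plate":12,"rib":40,"mould":34,"pad":120,"saddle":60}[n]).round())
print("side plate",onz(cd,223,176,12),onz(cd,208,175,40),"mould",onz(cd,316,249,34),"pad",onz(cd,218,292,120),"saddle",onz(cd,289,297,60))
def crop(c,x,y,w,h,k): return cv2.resize(c["image"][y:y+h,x:x+w,::-1],(w*k,h*k),interpolation=cv2.INTER_CUBIC)
a=crop(cs,165,110,160,120,5)[:600]
A=np.vstack([np.hstack([crop(cs,190,125,100,75,4),crop(cs,190,195,100,75,4)[:, :400]]),np.hstack([crop(cs,260,215,100,75,4),crop(cs,345,215,100,75,4)])])
cv2.imwrite("pics/a.png",A)
E
```

```text
[(np.int32(493), [np.float64(228.3), np.float64(178.3)], [np.int32(200), np.int32(159), np.int32(53), np.int32(41)]), (np.int32(24), [np.float64(220.1), np.float64(162.3)], [np.int32(217), np.int32(160), np.int32(7), np.int32(5)]), (np.int32(96), [np.float64(305.5), np.float64(259.3)], [np.int32(299), np.int32(254), np.int32(14), np.int32(12)])]
[(np.int32(44), [np.float64(262.8), np.float64(290.1)], [np.int32(260), np.int32(287), np.int32(7), np.int32(7)]), (np.int32(155), [np.float64(278.5), np.float64(301.1)], [np.int32(268), np.int32(297), np.int32(28), np.int32(10)]), (np.int32(995), [np.float64(247.9), np.float64(313.2)], [np.int32(217), np.int32(302), np.int32(81), np.int32(24)])]
plate [405. 287.  12.]
rib [358. 276.  40.]
mould [ 650. -153.   34.]
pad [ 331. -327.  120.]
saddle [ 530. -321.   60.]
side plate [397.96694979 274.23406553  12.        ] [342.13560612 256.63865223  40.        ] mould [ 636.09474849 -180.03546441   34.        ] pad [ 324.44836948 -336.88874308  120.        ] saddle [ 508.51314145 -350.79345136   60.        ]
```

View pics/a.png

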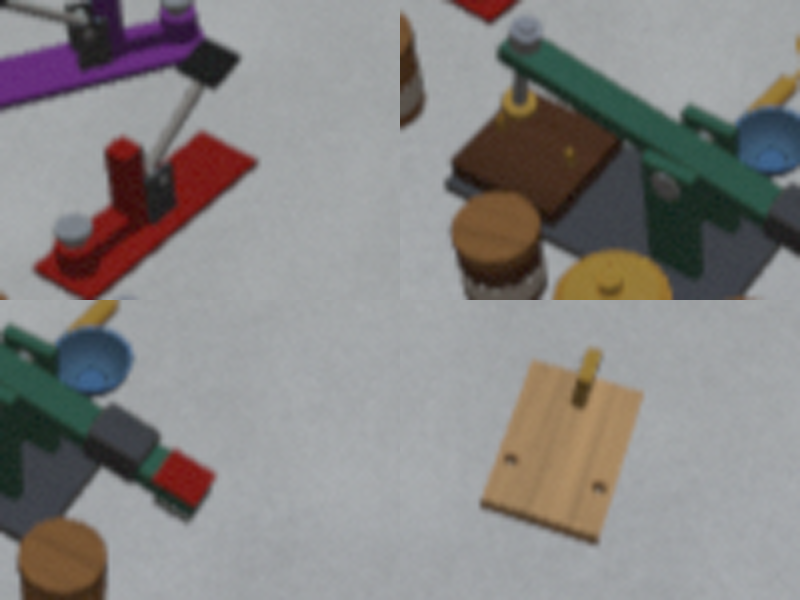

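```bash
python3 - <<'E'
from h import *
cs=cam("scene");w=cam("wrist")
h1=onz(cs,372.7,254.7,12);h2=onz(cs,394.7,261.7,12);print(h1,h2,(h1+h2)/2, np.hypot(*(h1-h2)[:2]), "yaw of +90:",np.arctan2(*(h2-h1)[[1,0]])-np.pi/2)
p1=onz(cs,232.2,233.2,34);print("pin base +y",p1, "redcap top",onz(cs,305.5,259.3,105),"presser top",onz(cs,190+125/4,195+30/4,165))
print("jack saddle",onz(cs,190+72/4,125+228/4,60),"post",onz(cs,190+125/4,125+147/4,100),"pad",onz(cs,190+208/4,125+65/4,120))
s=status.observe();E=w["E"];r=R.from_quat(s["tcp_rot"]);cp=-E[:3,:3].T@E[:3,3]
print("cam in tool",r.inv().apply(cp-s["tcp_pos"]).round(1),"axis cam z in tool",r.inv().apply(E[2,:3]).round(3),"cam x in tool",r.inv().apply(E[0,:3]).round(3),w["vertical_fov"])
E
```

```text
[437.31606166 258.76237979  12.        ] [423.27370663 325.16948269  12.        ] [430.29488414 291.96593124  12.        ] 67.87555562191882 yaw of +90: 0.20838880540480087
pin base +y [ 629.90753197 -136.39625561   34.        ] redcap top [629.61092377 135.06967455 105.        ] presser top [ 635.81389431 -158.30071968  165.        ]
jack saddle [ 515.34012277 -334.56827434   60.        ] post [ 441.81720837 -331.99669252  100.        ] pad [ 331.87104348 -326.2898399   120.        ]
cam in tool [  83.4   -0.9 -143.1] axis cam z in tool [-0.323 -0.001  0.946] cam x in tool [-0.     1.     0.001] 58.63245406018123
```

```bash
python3 -m jog '[[1,-0.6,0,0,0,0.149,0],[1,-0.6,0,0,0,0.149,0],[1,-0.6,0,0,0,0.149,0]]'; python3 -m jog '[[1,-0.7,0,0,0,0,0],[1,-0.7,0,0,0,0,0]]'; python3 - <<'E'
from h import *
need([420,-330,240],0)
E
```

```text
time_s: 0.68
tcp_pos: [287.9, -387.8, 231.6]
tcp_rot: [1.0, -0.0, 0.0, 0.0]
contact_force: [0.0, -0.1, 0.5]
finger_gap: 85.8
grasp_force: 0.0
time_s: 0.92
tcp_pos: [368.2, -332.1, 231.4]
tcp_rot: [1.0, 0.001, 0.0, -0.0]
contact_force: [1.1, -0.7, -0.1]
finger_gap: 85.6
grasp_force: 0.0
t 0.93 shift [ 0.648 -0.025 -0.108] turn [-0.     -0.0001  0.0004]
```

```bash
cat > snap.py <<'E'
import sys,pickle
from h import *
c=cam("wrist"); pickle.dump(c,open(f"pics/{sys.argv[1]}.pkl","wb")); cv2.imwrite(f"pics/{sys.argv[1]}.png",c["image"][:,:,::-1])
E
H='tail -n +2'
python3 -m jog '[[0.65,0,-0.1,0,0,0,0],[0.65,0,-0.1,0,0,0,0],[0.65,0,-0.1,0,0,0,0]]' >/dev/null; python3 snap.py jack
python3 -m jog '[[1,-1,-0.5,0,0,0,0],[1,-1,-0.5,0,0,0,0]]' >/dev/null
python3 -m jog '[[1,-1,0,0,0,0,0],[1,-1,0,0,0,0,0],[1,-1,0,0,0,0,0]]'; python3 snap.py mould
python3 -m jog '[[0,-1,0,0,0,0,0],[0,-1,0,0,0,0,0]]' >/dev/null
python3 -m jog '[[0,-1,0,0,0,0,0],[0,-1,0,0,0,0,0]]' >/dev/null
python3 -m jog '[[0,-1,0,0,0,0,0],[0,-1,0,0,0,0,0],[0,-1,0,0,0,0,0]]'; python3 snap.py lift
python3 -m jog '[[-1,-1,0.5,0,0,0,0],[-1,-1,0.5,0,0,0,0]]' >/dev/null
python3 -m jog '[[-1,-1,0.5,0,0,0,0],[-1,-1,0.5,0,0,0,0],[-1,-1,0.5,0,0,0,0]]'; python3 snap.py plate
python3 - <<'E'
import cv2,numpy as np
I=[cv2.imread(f"pics/{n}.png") for n in("jack","mould","lift","plate")]
I=[cv2.resize(i,(400,300),interpolation=cv2.INTER_AREA) for i in I]
cv2.imwrite("pics/m.png",np.vstack([np.hstack(I[:2]),np.hstack(I[2:])]))
E
```

```text
time_s: 1.98
tcp_pos: [579.5, -171.4, 278.8]
tcp_rot: [1.0, 0.002, -0.0, -0.0]
contact_force: [-0.5, -0.7, -0.4]
finger_gap: 85.4
grasp_force: 0.0
time_s: 2.9
tcp_pos: [578.6, 66.1, 279.3]
tcp_rot: [1.0, 0.0, 0.0, 0.0]
contact_force: [-0.2, 0.6, 0.1]
finger_gap: 85.3
grasp_force: 0.0
time_s: 3.58
tcp_pos: [416.7, 226.8, 198.4]
tcp_rot: [1.0, 0.001, -0.001, 0.0]
contact_force: [0.4, -0.2, 1.0]
finger_gap: 85.4
grasp_force: 0.0
```

View pics/m.png

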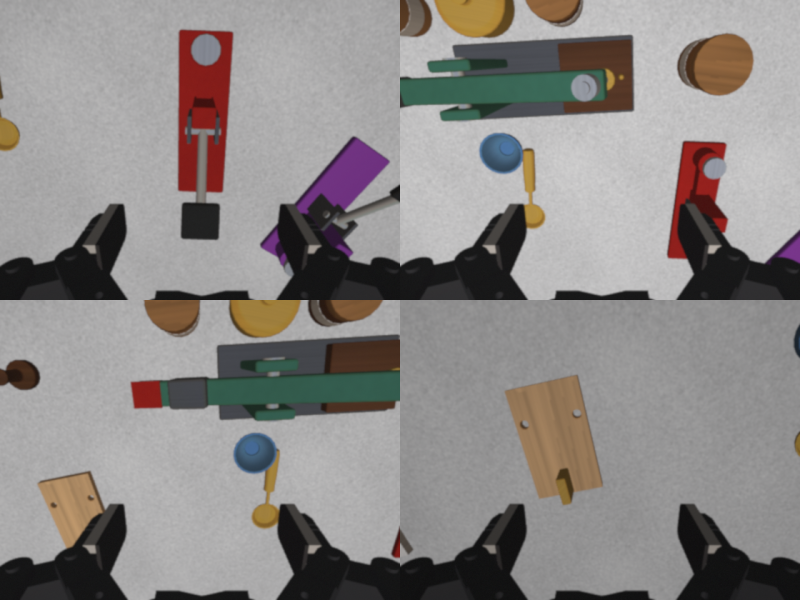

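```bash
python3 - <<'E'
from h import *
import pickle
L=lambda n:pickle.load(open(f"pics/{n}.pkl","rb"))
def fitrect(c,m,z):
    k=max(cv2.findContours(m.astype(np.uint8),cv2.RETR_EXTERNAL,cv2.CHAIN_APPROX_NONE)[0],key=cv2.contourArea)
    P=np.array([onz(c,u,v,z)[:2] for u,v in k[:,0]],np.float32); return cv2.minAreaRect(P)
hsv=lambda c:cv2.cvtColor(c["image"],cv2.COLOR_RGB2HSV).astype(int)
c=L("plate"); H=hsv(c); m=(H[...,1]>60)&(H[...,0]<25)&(H[...,2]>60)
m[:, 300:]=0; m[300:]=0
print("plate rect",fitrect(c,m,12))
# holes: low saturation inside
for (u,v) in((174,174),(246,158)):
    w=H[v-12:v+13,u-12:u+13]; q=(w[...,1]<70); n,l,s,ce=cv2.connectedComponentsWithStats(q.astype(np.uint8)); i=l[12,12] or np.argmax(s[1:,4])+1
    p=ce[i]+[u-12,v-12]; print("hole",s[i,4],p,onz(c,*p,12).round(1),onz(c,*p,6).round(1))
c=L("jack"); H=hsv(c); m=((H[...,0]<6)|(H[...,0]>174))&(H[...,1]>150)&(H[...,2]>60)
print("jack rect z12",fitrect(c,m,12))
w=(H[...,1]<60); x0,y0=287,69; s=np.zeros_like(w); s[y0-30:y0+30,x0-27:x0+27]=w[y0-30:y0+30,x0-27:x0+27]
s&=cv2.erode(cv2.morphologyEx((m|0).astype(np.uint8),cv2.MORPH_CLOSE,np.ones((61,61))),np.ones((3,3)))>0
n,l,st,ce=cv2.connectedComponentsWithStats(s.astype(np.uint8)); i=np.argmax(st[1:,4])+1
print("saddle",st[i],ce[i],onz(c,*ce[i],60).round(1))
b=H[...,2]<45; n,l,st,ce=cv2.connectedComponentsWithStats(b.astype(np.uint8)); 
for i in range(1,n):
    if st[i,4]>800: print("dark",st[i],ce[i].round(1),onz(c,*ce[i],118).round(1))
for nm,(x,y,W,Hh) in {"mould":(0,40,340,130),"lift":(120,30,300,130)}.items():
    k=800/W; cv2.imwrite(f"pics/{nm}_z.png",cv2.resize(L(nm)["image"][y:y+Hh,x:x+W,::-1],None,fx=k,fy=k,interpolation=cv2.INTER_CUBIC))
A=[cv2.imread(f"pics/{n}_z.png") for n in("mould","lift")]
A=np.vstack([a[:300] for a in A]); print(A.shape); cv2.imwrite("pics/z.png",A)
E
```

```text
plate rect ((391.4850158691406, 284.12652587890625), (166.9144744873047, 90.42628479003906), 12.01285171508789)
hole 74 [175.12162162 172.91891892] [423.1 324.2  12. ] [421.7 325.9   6. ]
hole 104 [247.45192308 157.75      ] [437.  258.7  12. ] [435.8 259.3   6. ]
jack rect z12 ((422.994140625, -333.44134521484375), (67.00115966796875, 225.51942443847656), 88.1336898803711)
saddle [ 268   47   41   45 1421] [287.92470091  69.09429979] [ 512.3 -336.5   60. ]
dark [  388   273   172   147 12973] [464. 370.] [ 265.1 -490.5  118. ]
dark [ 255  285   51   49 2414] [280.  308.9] [ 326.6 -330.2  118. ]
dark [    0   287   177   133 11565] [ 98.  376.5] [ 257.4 -170.   118. ]
dark [ 215  408  136   12 1285] [282.3 414.3] [ 214.6 -332.2  118. ]
(600, 800, 3)
```

View pics/z.png

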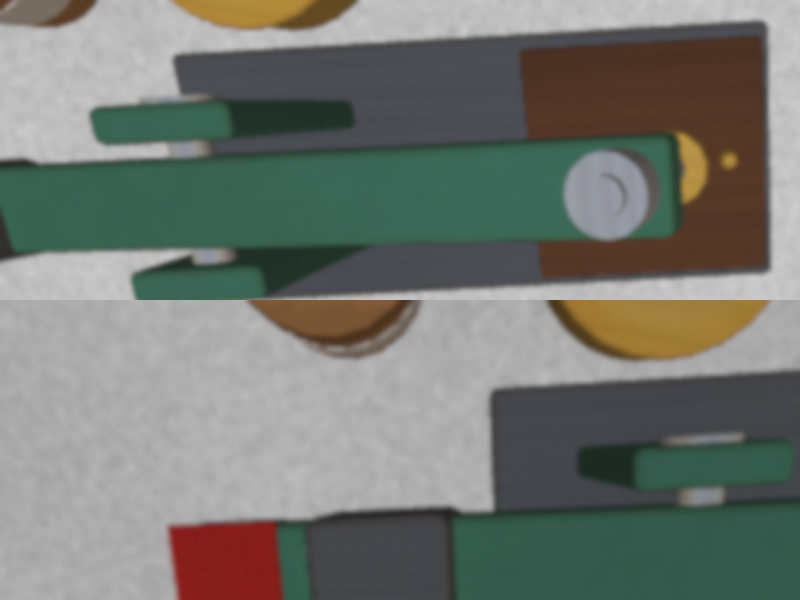

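```bash
python3 - <<'E'
from h import *
import pickle
c=pickle.load(open("pics/mould.pkl","rb")); k=340/800
g=lambda u,v,z:onz(c,u*k,40+v*k,z)[:2]
B=[g(176,57,12),g(766,22,12),g(768,271,12)]; M=[g(521,52,34),g(764,37,34),g(765,268,34),g(541,278,34)]
print("bed",np.round(B,1),"mould",np.round(M,1))
pin=g(729,160,49); print("pin",pin)
d=B[0]-B[1]; ya=np.arctan2(-d[0],d[1]); print("len",np.hypot(*d),"yaw bed",ya, np.hypot(*(B[1]-B[2])))
for a,b in((0,1),(3,2)): d=M[a]-M[b]; print("mould yaw",np.arctan2(-d[0],d[1]),np.hypot(*d))
d=g(0,165,155)-g(672,136,155)
l=pickle.load(open("pics/lift.pkl","rb")); k2=300/800
gl=lambda u,v,z:onz(l,120+u*k2,30+(v-300)*k2,z)[:2]
print("bed far-left from lift",gl(492,390,12),"redcap far-left corner top z105",gl(169,527,105))
H=cv2.cvtColor(l["image"],cv2.COLOR_RGB2HSV).astype(int); m=((H[...,0]<6)|(H[...,0]>174))&(H[...,1]>150)&(H[...,2]>60); m[:,300:]=0
kk=max(cv2.findContours(m.astype(np.uint8),0,1)[0],key=cv2.contourArea); P=np.array([onz(l,u,v,105)[:2] for u,v in kk[:,0]],np.float32); print("cap",cv2.minAreaRect(P),cv2.boundingRect(kk))
for y in (ya,):
    ex=np.array([np.cos(y),np.sin(y)]);ey=np.array([-np.sin(y),np.cos(y)])
    print("mould centre: mean",np.mean(M,0),"pin",pin+34*ey,"bed",(B[0]+B[1]+0)/2-55*ex+ey*(-150+75))
    O=(B[0]+B[1])/2-55*ex+75*ey; print("press origin",O,"lift (y=143)",O+ey*143,"end of beam",O+ey*165)
E
```

```text
bed [[ 680.5   42.3]
 [ 695.3 -213.4]
 [ 588.  -218.6]] mould [[ 681.9 -111.1]
 [ 687.9 -210.5]
 [ 593.3 -214.7]
 [ 588.5 -115.3]]
pin [ 640.29015349 -196.45184171]
len 256.04591918138124 yaw bed 0.05748629468242644 107.41029931686766
mould yaw 0.060015149781839895 99.57588334795376
mould yaw 0.04811236593925531 99.45790687946543
bed far-left from lift [680.9206531   44.48004809] redcap far-left corner top z105 [637.04501238 148.6658004 ]
cap ((623.1300659179688, 131.72683715820312), (29.674375534057617, 32.48786544799805), 1.8095035552978516) (184, 114, 42, 37)
mould centre: mean [ 637.89393217 -162.87829809] pin [ 638.33669581 -162.5080057 ] bed [ 637.29837549 -163.58063246]
press origin [628.68017984 -13.82841477] lift (y=143) [620.46416666 128.9353661 ] end of beam [619.20016463 150.89902469]
```

```bash
python3 -m jog '[[-0.88,-0.595,0.8,0,0,-0.0665,0],[-0.88,-0.595,0.8,0,0,-0.0665,0],[-0.88,-0.595,0.8,0,0,-0.0665,0]]' ; python3 - <<'E'
from h import *
need([346.4,274.4,20],.209)
c=cam("wrist"); cv2.imwrite("pics/rib.png",c["image"][:,:,::-1])
for q in((346.4,274.4,48),(429.5,292,12)): print(proj(c,q))
E
```

```text
time_s: 4.0
tcp_pos: [347.6, 273.4, 134.4]
tcp_rot: [0.995, 0.105, -0.001, 0.001]
contact_force: [1.5, -0.6, 1.1]
finger_gap: 85.3
grasp_force: 0.0
t 4.00 shift [-0.009 -0.016  1.43 ] turn [0.0002 0.0008 0.0002]
[281.99830126 219.54018099]
[282.05596558  82.03103851]
```

View pics/rib.png

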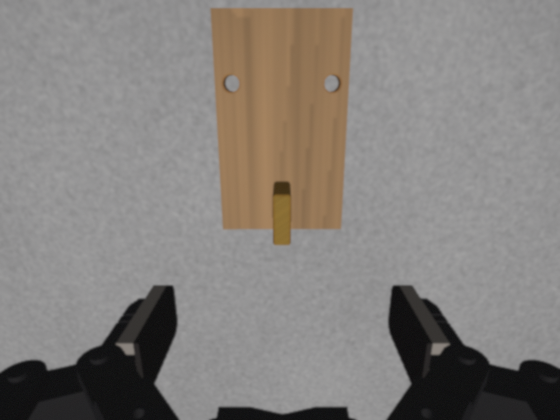

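```bash
python3 -m jog '[[0,-0.016,0.7,0,0,0,0],[0,-0.016,0.7,0,0,0,0]]' >/dev/null; python3 -m jog '[[0,0,0.4,0,0,0,0],[0,0,0.72,0,0,0,0],[0,0,0.72,0,0,0,0]]'; python3 -m jog '[[0,0,0,0,0,0,0.5],[0,0,0,0,0,0,1],[0,0,0,0,0,0,1],[0,0,0,0,0,0,1],[0,0,0,0,0,0,1]]' 80; python3 -m jog '[[0,0,0,0,0,0,1],[0,0,-0.1,0,0,0,1],[0,0,-0.4,0,0,0,1],[0,0,-0.9,0,0,0,1],[0,0,-0.9,0,0,0,1]]'
python3 - <<'E'
from h import *
s=status.observe();print(s["tcp_pos"],s["tcp_rot"],s["finger_gap"],s["contact_force"],s["moment"])
c=cam("wrist"); cv2.imwrite("pics/held.png",c["image"][:,:,::-1])
H=cv2.cvtColor(c["image"],cv2.COLOR_RGB2HSV).astype(int)
T=R.from_quat(s["tcp_rot"])
# expected hole positions
for sg in(-34,34):
    p=s["tcp_pos"]+T.apply([85,-sg,-0.]); p[2]+= -(20-6); print(sg,p,proj(c,p))
E
```

```text
time_s: 4.68
tcp_pos: [349.1, 275.1, 22.6]
tcp_rot: [0.995, 0.104, 0.0, 0.0]
contact_force: [0.3, 0.9, 0.4]
finger_gap: 85.5
grasp_force: 0.0
time_s: 5.3
tcp_pos: [348.0, 275.6, 22.2]
tcp_rot: [0.995, 0.105, 0.0, -0.0]
contact_force: [-1.5, -0.9, 6.9]
finger_gap: 10.7
grasp_force: 78.9
time_s: 5.92
tcp_pos: [348.8, 276.1, 96.0]
tcp_rot: [0.994, 0.105, 0.002, -0.001]
contact_force: [-0.4, -1.0, -1.5]
finger_gap: 10.7
grasp_force: 78.1
[348.83913757 276.06032043  96.0083561 ] [ 9.94498543e-01  1.04721724e-01  2.33809862e-03 -7.36102434e-04] 10.691476466893064 [-0.3915914  -0.96778866 -1.52090056] [-0.01606553  0.05459139  0.02728605]
-34 [439.05589749 260.51054853  82.38362096] [370.55204521  79.01631072]
34 [424.89186154 327.01901186  82.44988058] [198.88461425  79.10985693]
```

View pics/held.png

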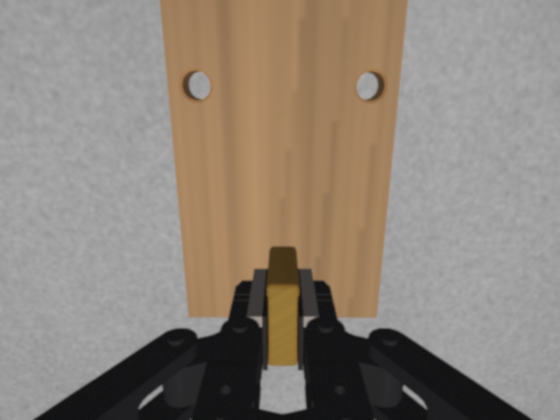

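```bash
python3 - <<'E'
from h import *
s=status.observe();c=cam("wrist");T=R.from_quat(s["tcp_rot"])
H=cv2.cvtColor(c["image"],cv2.COLOR_RGB2HSV).astype(int)
q=[]
for u,v in((198,85),(370,85)):
    m=(H[v-20:v+21,u-20:u+21,1]<50).astype(np.uint8);n,l,st,ce=cv2.connectedComponentsWithStats(m);i=l[20,20];p=ce[i]+[u-20,v-20]
    q.append(T.inv().apply(onz(c,*p,s["tcp_pos"][2]-22+6)-s["tcp_pos"]));print(st[i,4],p,q[-1].round(1))
q=np.array(q);o=q.mean(0);print("sep",np.linalg.norm(q[0]-q[1]),"origin in tool",o,"plate yaw rel",np.arctan2(*(q[1]-q[0])[[0,1]]))
ya=.055;Rt=np.array([[np.cos(ya),np.sin(ya)],[np.sin(ya),-np.cos(ya)]])
t=np.array([638.1,-162.7])-Rt@o[:2];print("TCP target",t); need([*t,96],ya)
E
```

```text
464 [198.84267241  85.02155172] [ 82.7 -34.6  16.2]
469 [367.23880597  85.64392324] [82.4 33.3 16.1]
sep 67.96277589235939 origin in tool [82.57518275 -0.64040916 16.13923282] plate yaw rel -0.004047590445077481
TCP target [ 555.68488548 -167.87878645]
t 6.03 shift [ 1.394  5.961 -0.032] turn [0.     0.0001 0.0492]
```

```bash
for i in 1; do python3 -m jog '[[0,0.3,-0.3,0,0,0.02,1],[0,0.6,-0.5,0,0,0.0492,1],[0,1,-0.5,0,0,0.0492,1]]' >/dev/null; python3 -m jog '[[0,0.5,0,0,0,0,1],[0,1,0,0,0,0,1]]'>/dev/null; python3 -m jog '[[0,0.5,0,0,0,0,1],[0,1,0,0,0,0,1]]'>/dev/null; python3 -m jog '[[0,0.5,0,0,0,0,1],[0,1,0,0,0,0,1]]'>/dev/null; python3 -m jog '[[0,0.5,0,0,0,0,1],[0,1,0,0,0,0,1]]'>/dev/null; python3 -m jog '[[0,0.3,0,0,0,0,1],[0,0.57,0,0,0,0,1],[0,0.57,0.3,0,0,0,1],[0,0.57,0.7,0,0,0,1],[0,0.57,0.7,0,0,0,1]]'; done; python3 - <<'E'
from h import *
need([555.7,-167.9,78],.055)
E
```

```text
time_s: 8.02
tcp_pos: [382.9, -166.6, 75.5]
tcp_rot: [1.0, 0.027, -0.003, -0.002]
contact_force: [0.8, 0.8, -0.7]
finger_gap: 10.5
grasp_force: 78.4
t 8.03 shift [ 2.155  0.134 -0.043] turn [-0.0014  0.0016 -0.    ]
```

```bash
python3 -m jog '[[0.2,0.134,-0.04,0,0,0,1],[0.5,0.134,-0.04,0,0,0,1],[0.8,0.134,-0.04,-0.0014,0.0016,0,1],[0.8,0.134,-0.04,-0.0014,0.0016,0,1]]'; python3 - <<'E'
from h import *
need([555.7,-167.9,78],.055)
E
python3 -m jog '[[0.25,0,0,0,0,0,1],[0.5,0,0,0,0,0,1],[0.75,0,0,0,0,0,1],[0.9,0,0,0,0,0,1],[0.9,0,0,0,0,0,1]]'; python3 - <<'E'
from h import *
need([555.7,-167.9,78],.055)
E
```

```text
time_s: 8.52
tcp_pos: [450.0, -174.9, 81.5]
tcp_rot: [1.0, 0.028, 0.003, 0.002]
contact_force: [-0.7, -0.2, -2.0]
finger_gap: 10.7
grasp_force: 78.5
t 8.53 shift [ 1.324 -0.013  0.051] turn [ 0.0016 -0.0018  0.0004]
time_s: 9.15
tcp_pos: [520.8, -170.9, 81.1]
tcp_rot: [1.0, 0.028, 0.002, 0.002]
contact_force: [0.2, -0.1, -4.5]
finger_gap: 10.3
grasp_force: 78.2
t 9.15 shift [ 0.438 -0.014  0.041] turn [ 0.0013 -0.0015  0.0001]
```

```bash
python3 -m jog '[[0,0,0.045,0.0013,-0.0015,0,1],[0.15,-0.01,0.045,0.0013,-0.0015,0,1],[0.3,-0.013,0.045,0.0013,-0.0015,0,1],[0.437,-0.013,0.045,0.0013,-0.0015,0,1],[0.437,-0.013,0.045,0.0013,-0.0015,0,1]]'; python3 snap.py seat;python3 - <<'E'
from h import *
need([555.7,-167.9,78],.055)
I=cv2.imread("pics/seat.png")[20:200,140:440]; cv2.imwrite("pics/seatz.png",cv2.resize(I,(800,480),interpolation=cv2.INTER_CUBIC))
E
```

```text
time_s: 9.78
tcp_pos: [556.5, -168.0, 77.7]
tcp_rot: [1.0, 0.028, 0.0, 0.0]
contact_force: [0.1, 0.2, -2.8]
finger_gap: 10.8
grasp_force: 78.5
t 9.82 shift [-0.003 -0.    -0.005] turn [ 0.0001 -0.      0.0002]
```

View pics/seatz.png

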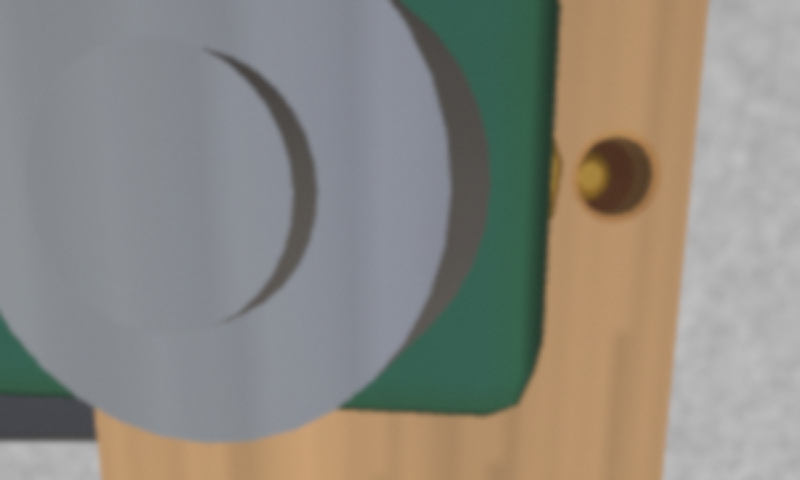

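```bash
python3 - <<'E'
from h import *
import pickle
c=pickle.load(open("pics/seat.pkl","rb"));s=status.observe();T=R.from_quat(s["tcp_rot"])
f=lambda u,v,z:T.inv().apply(onz(c,140+u/2.6667,20+v/2.6667,z)-s["tcp_pos"])
print("hole",f(614,176,68),"pin",f(592,178,50),f(592,178,48))
print(T.inv().apply(onz(c,140+614/2.6667,20+176/2.6667,68)))
E
```

```text
hole [82.72348112 33.23929643  9.63900422] pin [82.328076   33.68443773 27.63907727] [82.31465365 34.08696385 29.63915457]
[628.47082007 231.77704987 -67.93421203]
```

```bash
python3 -m jog '[[-0.004,0.006,0.04,0,0,0,1],[-0.004,0.006,0.08,0,0,0,1],[-0.004,0.006,0.12,0,0,0,1],[-0.004,0.006,0.15,0,0,0,1],[-0.004,0.006,0.15,0,0,0,1]]';python3 -m jog '[[0,0,0.02,0,0,0,1],[0,0,0.04,0,0,0,1],[0,0,0.06,0,0,0,1],[0,0,0.08,0,0,0,1],[0,0,0.08,0,0,0,1]]'
```

```text
time_s: 10.45
tcp_pos: [555.4, -168.5, 65.6]
tcp_rot: [1.0, 0.028, 0.0, 0.0]
contact_force: [-0.1, 0.6, -2.0]
finger_gap: 10.6
grasp_force: 78.5
time_s: 11.08
tcp_pos: [555.4, -168.5, 59.3]
tcp_rot: [1.0, 0.028, 0.0, 0.0]
contact_force: [0.3, 0.5, -1.5]
finger_gap: 10.4
grasp_force: 78.5
```

Underside is now about 37 mm: pins are in the holes with no side force. Final 3 mm, then release.

```bash
python3 -m jog '[[0,0,0.01,0,0,0,1],[0,0,0.02,0,0,0,1],[0,0,0.03,0,0,0,1],[0,0,0.035,0,0,0,1],[0,0,0.035,0,0,0,1]]'
```

```text
time_s: 11.7
tcp_pos: [555.5, -168.6, 56.6]
tcp_rot: [1.0, 0.028, 0.0, 0.0]
contact_force: [-0.4, 0.2, -2.7]
finger_gap: 10.5
grasp_force: 78.5
```

```bash
python3 -m jog '[[0,0,0.01,0,0,0,1],[0,0,0.015,0,0,0,1],[0,0,0.015,0,0,0,1]]';  python3 -m jog '[[0,0,0.01,0,0,0,1],[0,0,0.015,0,0,0,1],[0,0,0.015,0,0,0,1]]'
```

```text
time_s: 12.08
tcp_pos: [555.5, -168.6, 56.2]
tcp_rot: [1.0, 0.028, 0.0, 0.0]
contact_force: [-4.2, 0.7, 5.7]
finger_gap: 11.0
grasp_force: 79.7
time_s: 12.45
tcp_pos: [555.5, -168.7, 56.0]
tcp_rot: [1.0, 0.028, 0.0, 0.0]
contact_force: [-9.5, 2.3, 14.8]
finger_gap: 10.8
grasp_force: 81.1
```

```bash
python3 -m jog '[[0,0,-0.01,0,0,0,1],[0,0,-0.012,0,0,0,0.5],[0,0,-0.012,0,0,0,0],[0,0,-0.012,0,0,0,0],[0,0,-0.012,0,0,0,0]]';python3 -m jog '[[0,0,-0.2,0,0,0,0],[0,0,-0.6,0,0,0,0],[0,0,-1,0,0,0,0],[0,0,-1,0,0,0,0]]'; python3 snap.py seat2;  python3 - <<'E'
from h import *
import pickle
c=pickle.load(open("pics/seat2.pkl","rb"))
# where -y hole at plate-top z=46 should be, pin tip z=50
ya=.055;ey=np.array([-np.sin(ya),np.cos(ya)])
for z in(46,50): print(proj(c,[*(np.array([638.1,-162.7])-34*ey),z]))
need([442.3,-334.2,72],-.0335)
I=cv2.imread("pics/seat2.png")[:300,140:540]; cv2.imwrite("pics/seat2z.png",cv2.resize(I,(800,600),interpolation=cv2.INTER_CUBIC))
E
```

```text
time_s: 13.08
tcp_pos: [555.5, -168.6, 55.1]
tcp_rot: [1.0, 0.028, 0.0, 0.0]
contact_force: [0.4, -0.4, -0.2]
finger_gap: 81.5
grasp_force: 0.0
time_s: 13.58
tcp_pos: [556.6, -169.1, 138.6]
tcp_rot: [1.0, 0.028, 0.003, 0.002]
contact_force: [0.5, -0.3, -0.8]
finger_gap: 85.6
grasp_force: 0.0
[336.88403386  86.9797525 ]
[337.83870453  86.99641309]
t 13.62 shift [-1.533  1.985  0.808] turn [ 0.0005 -0.0008  0.0282]
```

View pics/seat2z.png

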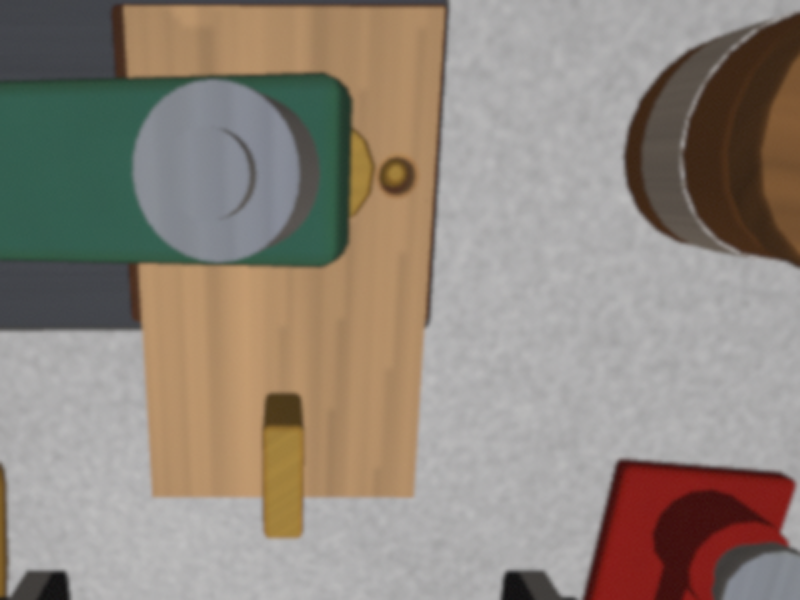

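```bash
python3 -m jog '[[-0.6,0.3,-0.15,0,0,0.0282,0],[-1,1,-0.15,0,0,0.0282,0],[-1,1,-0.15,0,0,0.0282,0]]'>/dev/null;  python3 -m jog '[[-0.45,0.92,0,0,0,0,0],[-0.45,0.92,0,0,0,0,0],[-0.45,0.92,0,0,0,0,0]]'; python3 snap.py j2; python3 - <<'E'
from h import *
import pickle
need([442.3,-334.2,72],-.0335)
c=pickle.load(open("pics/j2.pkl","rb"));H=cv2.cvtColor(c["image"],cv2.COLOR_RGB2HSV).astype(int)
ps=proj(c,[512.3,-336.5,60]);print("saddle pred",ps,"post pred",proj(c,[442.3,-334.2,100]),"pad pred",proj(c,[329.4,-330.4,120]))
u,v=ps.astype(int); m=np.zeros(H.shape[:2],np.uint8);a=45;m[max(0,v-a):v+a,u-a:u+a]=(H[max(0,v-a):v+a,u-a:u+a,1]<60)
n,l,st,ce=cv2.connectedComponentsWithStats(m);i=l[v,u];print("saddle",st[i],ce[i],onz(c,*ce[i],60))
m=(((H[...,0]<6)|(H[...,0]>174))&(H[...,1]>150)&(H[...,2]>60)).astype(np.uint8)
I=c["image"][:,:,::-1].copy();cv2.imwrite("pics/j2.png",cv2.resize(I,(560,420)))
E
```

```text
time_s: 14.38
tcp_pos: [441.3, -325.2, 146.7]
tcp_rot: [1.0, -0.018, -0.0, -0.0]
contact_force: [0.2, 0.7, 0.0]
finger_gap: 85.3
grasp_force: 0.0
t 14.43 shift [0.011 0.123 0.934] turn [-0.0003  0.0001 -0.0001]
saddle pred [298.83913257 104.33556506] post pred [300.26115232 240.28260929] pad pred [299.14531713 427.65140879]
saddle [ 272   75   55   59 2531] [298.93243777 104.20545239] [ 512.37208143 -336.55670075   60.        ]
```

View pics/j2.png

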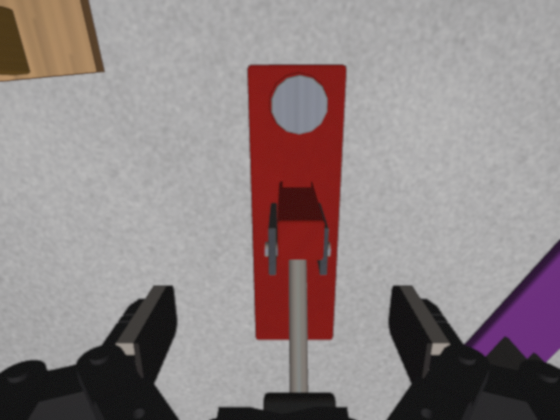

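```bash
python3 -m jog '[[0.01,0.12,0.3,0,0,0,0],[0.01,0.12,0.6,0,0,0,0],[0.01,0.12,0.9,0,0,0,0],[0.01,0.12,0.9,0,0,0,0]]'; python3 -m jog '[[0,0,0,0,0,0,0.5],[0,0,0,0,0,0,1],[0,0,0,0,0,0,1],[0,0,0,0,0,0,1],[0,0,0,0,0,0,1]]' 110;python3 -m jog '[[0,0,-0.05,0,0,0,1],[0,0,-0.15,0,0,0,1],[0,0,-0.3,0,0,0,1],[0,0,-0.3,0,0,0,1]]'; python3 snap.py j3; python3 - <<'E'
from h import *
import pickle
s=status.observe();T=R.from_quat(s["tcp_rot"])
c=pickle.load(open("pics/j3.pkl","rb"));H=cv2.cvtColor(c["image"],cv2.COLOR_RGB2HSV).astype(int)
z=s["tcp_pos"][2]-75+60
ps=proj(c,[*(s["tcp_pos"]+T.apply([70,0,0]))[:2],z]);print(s["tcp_pos"],s["contact_force"],s["moment"],"pred",ps)
u,v=ps.astype(int); m=np.zeros(H.shape[:2],np.uint8);a=55;m[max(0,v-a):v+a,u-a:u+a]=(H[max(0,v-a):v+a,u-a:u+a,1]<60)
n,l,st,ce=cv2.connectedComponentsWithStats(m);i=l[v,u];print("saddle",st[i],ce[i],"in tool",T.inv().apply(onz(c,*ce[i],z)-s["tcp_pos"]))
m=(((H[...,0]<6)|(H[...,0]>174))&(H[...,1]>150)&(H[...,2]>60)).astype(np.uint8)
k=max(cv2.findContours(m,0,1)[0],key=cv2.contourArea);P=np.array([(T.inv().apply(onz(c,a,b,z-48)-s["tcp_pos"]))[:2] for a,b in k[:,0]],np.float32);print("base in tool",cv2.minAreaRect(P))
E
```

```text
time_s: 14.92
tcp_pos: [442.2, -332.8, 73.8]
tcp_rot: [1.0, -0.016, -0.001, -0.001]
contact_force: [-0.1, 0.0, 0.1]
finger_gap: 85.4
grasp_force: 0.0
time_s: 15.55
tcp_pos: [442.2, -335.3, 76.1]
tcp_rot: [1.0, -0.017, 0.001, 0.001]
contact_force: [-1.2, 0.1, 6.2]
finger_gap: 23.5
grasp_force: 108.9
time_s: 16.05
tcp_pos: [442.4, -335.2, 100.4]
tcp_rot: [1.0, -0.017, 0.001, 0.001]
contact_force: [-0.2, 0.4, -7.2]
finger_gap: 23.8
grasp_force: 108.6
[ 442.14225101 -334.92009504   99.63909379] [-0.28488081 -0.70372541 -7.36387107] [ 0.06088672 -0.0009707   0.0477054 ] pred [283.57827974 117.59996214]
saddle [ 243   75   80   83 5105] [282.45837414 115.87541626] in tool [70.67907324 -0.4766207  15.06727191]
base in tool ((-18.74213409423828, -0.6400680541992188), (225.279052734375, 67.60365295410156), 0.07409367710351944)
```

```bash
J(){ :; }; python3 -m jog '[[0,0,-0.3,0,0,0,1],[0,-0.05,-0.6,0,0,-0.015,1],[0,-0.2,-0.9,0,0,-0.0282,1],[0,-0.5,-0.9,0,0,-0.0282,1]]'>/dev/null; python3 -m jog '[[0,-0.4,0,0,0,0,1],[0,-0.7,0,0,0,0,1],[0,-1,0,0,0,0,1]]'>/dev/null;python3 -m jog '[[0,-0.4,0,0,0,0,1],[0,-0.7,0,0,0,0,1],[0,-1,0,0,0,0,1]]'>/dev/null;python3 -m jog '[[0,-0.4,0,0,0,0,1],[0,-0.7,0,0,0,0,1],[0,-1,0,0,0,0,1]]'>/dev/null;python3 -m jog '[[0,-0.4,0,0,0,0,1],[0,-0.7,0,0,0,0,1],[0,-1,0,0,0,0,1]]'>/dev/null; python3 -m jog '[[0,-0.4,0,0,0,0,1],[0,-0.7,0,0,0,0,1],[0,-0.9,0,0,0,0,1],[0,-1,0,0,0,0,1],[0,-1,0,0,0,0,1]]'; python3 snap.py l2; python3 - <<'E'
from h import *
import pickle
need([551.7,127.6,79],.055)
L=lambda n:pickle.load(open(f"pics/{n}.pkl","rb"))
hs=lambda c:cv2.cvtColor(c["image"],cv2.COLOR_RGB2HSV).astype(int)
c=L("lift");b,_=blobs(c,lambda h,s,v:(h>95)&(h<118)&(s>90)&(v>70),200);print([(a,p,onz(c,*p,20).round()) for a,p,q in b])
for n in("lift","l2"):
    c=L(n);H=hs(c);m=(((H[...,0]<6)|(H[...,0]>174))&(H[...,1]>150)&(H[...,2]>60)).astype(np.uint8)
    for k in cv2.findContours(m,0,1)[0]:
        if cv2.contourArea(k)>300: print(n,cv2.boundingRect(k),cv2.contourArea(k),cv2.minAreaRect(np.array([onz(c,a,b,105)[:2] for a,b in k[:,0]],np.float32)))
E
```

```text
time_s: 18.73
tcp_pos: [421.2, 104.7, 171.0]
tcp_rot: [1.0, 0.028, 0.0, 0.0]
contact_force: [0.1, 0.3, -7.5]
finger_gap: 23.9
grasp_force: 109.8
t 18.77 shift [ 1.643 -0.201  1.151] turn [ 0.0002 -0.0001  0.0001]
[(np.int32(2557), array([356.7, 214. ]), array([521., -18.,  20.]))]
lift (184, 114, 42, 37) 1306.0 ((623.1300659179688, 131.72683715820312), (29.674375534057617, 32.48786544799805), 1.8095035552978516)
l2 (217, 62, 131, 343) 32166.5 ((400.9437255859375, 104.47496032714844), (227.99366760253906, 68.3212890625), 3.193272829055786)
```

```bash
python3 -m jog '[[0,-0.1,0.3,0,0,0,1],[0,-0.2,0.6,0,0,0,1],[0,-0.2,0.8,0,0,0,1],[0,-0.2,0.8,0,0,0,1]]'>/dev/null; python3 -m jog '[[0.2,0,0.15,0,0,0,1],[0.5,0,0.32,0,0,0,1],[0.75,0,0.32,0,0,0,1],[0.9,0,0.32,0,0,0,1],[0.9,0,0.32,0,0,0,1]]'; python3 snap.py l3; python3 - <<'E'
from h import *
import pickle
need([551.7,127.6,79],.055)
c=pickle.load(open("pics/l3.pkl","rb"))
s=status.observe();T=R.from_quat(s["tcp_rot"]);ps=s["tcp_pos"]+T.apply([70.4,-.5,16]);print("saddle now",ps,proj(c,ps))
H=cv2.cvtColor(c["image"],cv2.COLOR_RGB2HSV).astype(int);m=(((H[...,0]<6)|(H[...,0]>174))&(H[...,1]>150)&(H[...,2]>60)).astype(np.uint8)
for k in cv2.findContours(m,0,1)[0]:
    if cv2.contourArea(k)>150: print(cv2.boundingRect(k),cv2.contourArea(k),cv2.minAreaRect(np.array([onz(c,a,b,105)[:2] for a,b in k[:,0]],np.float32)))
cv2.imwrite("pics/l3.png",c["image"][:,:,::-1])
E
```

```text
time_s: 19.9
tcp_pos: [492.9, 124.2, 81.9]
tcp_rot: [1.0, 0.027, 0.001, 0.0]
contact_force: [-0.9, -0.4, -7.4]
finger_gap: 24.1
grasp_force: 109.9
t 19.95 shift [0.746 0.    0.034] turn [ 0.0001 -0.     -0.    ]
saddle now [562.37011579 128.70538879  65.75014628] [282.82560568 117.95296235]
(217, 62, 131, 343) 32156.5 ((516.5371704101562, 126.36680603027344), (130.85549926757812, 39.25053787231445), 3.1105737686157227)
```

View pics/l3.png

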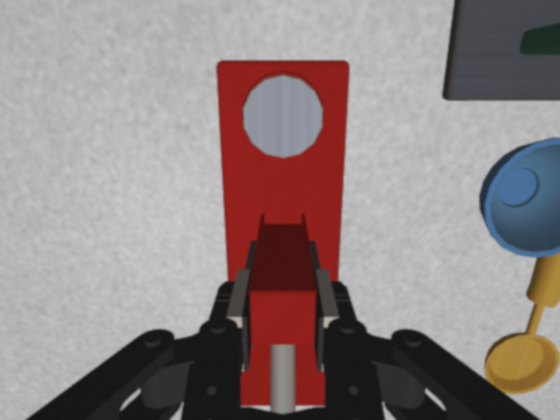

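```bash
python3 - <<'E'
from h import *
import pickle
c=pickle.load(open("pics/l3.pkl","rb"))
p=onz(c,445,100,12)[:2]; ya=.055;ex=np.array([np.cos(ya),np.sin(ya)]);ey=np.array([-np.sin(ya),np.cos(ya)])
O=p+55*ex-55*ey; print("corner",p,"O",O,"lift rest/mid",O+144*ey,O+147*ey)
E
python3 -m jog '[[0,0,0.02,0,0,0,1],[0,0,0.042,0,0,0,1],[0.15,0,0.042,0,0,0,1],[0.3,0,0.042,0,0,0,1],[0.3,0,0.042,0,0,0,1]]'
```

```text
corner [572.25879357  40.44870256] O [630.19910216 -11.44465578] lift rest/mid [622.28309456 132.33759912] [622.11817774 135.33306276]
time_s: 20.58
tcp_pos: [517.4, 125.7, 78.1]
tcp_rot: [1.0, 0.027, 0.001, 0.0]
contact_force: [0.1, -1.0, -8.1]
finger_gap: 24.0
grasp_force: 109.9
```

```bash
python3 -m jog '[[0.12,-0.012,0,0,0,0,1],[0.24,-0.012,0,0,0,0,1],[0.34,-0.012,0,0,0,0,1],[0.43,-0.012,0,0,0,0,1],[0.43,-0.012,0,0,0,0,1]]'; python3 -m jog '[[0,0,0.01,0,0,0,1],[0,0,0.02,0,0,0,1],[0,0,0.028,0,0,0,1],[0,0,0.028,0,0,0,1]]'; python3 - <<'E'
from h import *
need([551.7,128.6,76],.055)
s=status.observe();T=R.from_quat(s["tcp_rot"]);print("saddle",s["tcp_pos"]+T.apply([70.4,-.5,16]))
E
```

```text
time_s: 21.2
tcp_pos: [551.0, 128.6, 78.0]
tcp_rot: [1.0, 0.027, 0.0, 0.0]
contact_force: [-0.4, 0.3, -7.2]
finger_gap: 24.1
grasp_force: 109.8
time_s: 21.7
tcp_pos: [550.5, 128.6, 76.1]
tcp_rot: [1.0, 0.028, 0.0, 0.0]
contact_force: [-1.7, -0.4, -4.5]
finger_gap: 24.0
grasp_force: 110.4
t 21.70 shift [0.014 0.001 0.002] turn [ 0.0001 -0.0001  0.    ]
saddle [620.81773902 133.00264765  60.14369948]
```

```bash
python3 - <<'E'
from h import *
c=cam("wrist");H=cv2.cvtColor(c["image"],cv2.COLOR_RGB2HSV).astype(int)
s=status.observe();print("cam",-c["E"][:3,:3].T@c["E"][:3,3])
print("along beam (y, H,S,V)")
for y in np.arange(105,175,2):
    u,v=proj(c,[623.-(y-133)*.055,y,105]).round().astype(int)
    if 0<=u<560 and 0<=v<420: print(y,(u,v),H[v,u],end=" ")
print()
print("across at y=135")
for x in np.arange(585,660,3):
    u,v=proj(c,[x,135,105]).round().astype(int)
    if 0<=u<560 and 0<=v<420: print(x,(u,v),H[v,u],end=" ")
E
```

```text
cam [633.33928232 133.97397583 219.25359643]
along beam (y, H,S,V)
105 (np.int64(378), np.int64(121)) [76 77 73] 107 (np.int64(371), np.int64(121)) [ 78 112 118] 109 (np.int64(365), np.int64(121)) [ 78 112 118] 111 (np.int64(358), np.int64(121)) [ 79 109 117] 113 (np.int64(351), np.int64(121)) [ 78 113 117] 115 (np.int64(344), np.int64(121)) [ 79 110 116] 117 (np.int64(338), np.int64(121)) [  2 187 157] 119 (np.int64(331), np.int64(121)) [  1 206 165] 121 (np.int64(324), np.int64(121)) [  1 204 166] 123 (np.int64(318), np.int64(121)) [  1 203 167] 125 (np.int64(311), np.int64(121)) [  1 206 167] 127 (np.int64(304), np.int64(121)) [  1 205 167] 129 (np.int64(297), np.int64(121)) [  1 205 168] 131 (np.int64(291), np.int64(121)) [  1 206 167] 133 (np.int64(284), np.int64(121)) [  1 205 167] 135 (np.int64(277), np.int64(121)) [  1 206 166] 137 (np.int64(271), np.int64(121)) [  0 203 166] 139 (np.int64(264), np.int64(121)) [  1 203 166] 141 (np.int64(257), np.int64(121)) [  1 207 166] 143 (np.int64(250), np.int64(121)) [  1 206 166] 145 (np.int64(244), np.int64(121)) [  1 208 167] 147 (np
[... 1161 characters left out ...]
nt64(157)) [  1 206 168] 615 (np.int64(276), np.int64(147)) [  1 203 167] 618 (np.int64(276), np.int64(137)) [  1 204 166] 621 (np.int64(277), np.int64(127)) [  1 204 165] 624 (np.int64(277), np.int64(117)) [  0 202 167] 627 (np.int64(278), np.int64(106)) [  1 203 166] 630 (np.int64(278), np.int64(96)) [  1 206 165] 633 (np.int64(279), np.int64(85)) [  0 202 164] 636 (np.int64(280), np.int64(74)) [  1 204 165] 639 (np.int64(280), np.int64(63)) [  1 208 153] 642 (np.int64(281), np.int64(51)) [  0   1 219] 645 (np.int64(281), np.int64(40)) [  0   1 221] 648 (np.int64(282), np.int64(28)) [  0   0 214] 651 (np.int64(282), np.int64(16)) [150   1 216] 654 (np.int64(283), np.int64(3)) [  0   0 216]
```

```bash
python3 -m jog '[[0,0,-0.015,0,0,0,1],[0.015,0,-0.015,0,0,0,1],[0.015,0,0,0,0,0,1],[0.015,0,0.012,0,0,0,1],[0.015,0,0.012,0,0,0,1]]'; python3 - <<'E'
from h import *
need([551.7,128.6,76],.055)
E
```

```text
time_s: 22.38
tcp_pos: [552.1, 128.7, 76.1]
tcp_rot: [1.0, 0.028, 0.001, 0.0]
contact_force: [-4.0, -2.4, 6.1]
finger_gap: 24.0
grasp_force: 111.9
t 22.38 shift [-0.005  0.001  0.001] turn [ 0.0001 -0.0004  0.    ]
```

```bash
python3 -m jog '[[0,0,-0.01,0,0,0,1],[0,0,-0.01,0,0,0,0.3],[0,0,-0.01,0,0,0,0],[0,0,-0.01,0,0,0,0],[0,0,-0.01,0,0,0,0]]'; python3 -m jog '[[0,0,-0.3,0,0,0,0],[0,0,-0.6,0,0,0,0],[0,0,-0.9,0,0,0,0],[0,0,-0.9,0,0,0,0]]'; python3 snap.py p1; python3 - <<'E'
from h import *
import pickle
s=status.observe();T=R.from_quat(s["tcp_rot"]);c=pickle.load(open("pics/p1.pkl","rb"))
need([551.7,128.6,76],.055)
H=cv2.cvtColor(c["image"],cv2.COLOR_RGB2HSV).astype(int)
# green beam edges and red/green boundary, bed corner
m=((H[...,0]>65)&(H[...,0]<90)&(H[...,1]>70)).astype(np.uint8)
for y in(105,112):
    u,v=proj(c,[622,y,110]).astype(int);r=np.where(m[:,u])[0];print("beam edges x at y",y,onz(c,u,r.min(),109)[:2],onz(c,u,r.max()+1,109)[:2])
red=(((H[...,0]<6)|(H[...,0]>174))&(H[...,1]>150)&(H[...,2]>60)).astype(np.uint8)
k=max(cv2.findContours(red,0,1)[0],key=cv2.contourArea)
print("red bbox",cv2.boundingRect(k)); ks=k[:,0]
# base left/right edges rows away from the beam, z=12
for x in (500,560,590,645):
    u,v=proj(c,[x,131,12]).astype(int)
    if 0<=v<420:
        r=np.where(red[v])[0]; print("row x",x,"base y:",onz(c,r.min(),v,12)[:2].round(1),onz(c,r.max()+1,v,12)[:2].round(1))
for y in np.arange(112,158,2):
    u,v=proj(c,[624,y,107]).round().astype(int);print(y,list(H[v,u]),end=" ")
E
```

```text
time_s: 23.0
tcp_pos: [551.9, 128.7, 75.8]
tcp_rot: [1.0, 0.027, 0.0, 0.0]
contact_force: [1.2, -0.4, 0.8]
finger_gap: 85.6
grasp_force: 0.0
time_s: 23.5
tcp_pos: [552.6, 128.8, 149.2]
tcp_rot: [1.0, 0.028, 0.002, 0.0]
contact_force: [-0.5, -0.3, -1.8]
finger_gap: 85.4
grasp_force: 0.0
t 23.55 shift [-0.003  0.002  0.897] turn [ 0.0001 -0.0004  0.    ]
beam edges x at y 105 [637.42839284 106.61314521] [634.34998993 106.28712428]
beam edges x at y 112 [637.04830203 113.567361  ] [609.93726018 111.04631877]
red bbox (235, 69, 96, 271)
row x 500 base y: [498.9 160.2] [502.6  93.4]
row x 560 base y: [558.6 163. ] [562.2  96.4]
row x 590 base y: [588.7 165. ] [592.3  97.7]
row x 645 base y: [643.3 167.3] [646.9 101.4]
112 [np.int64(79), np.int64(110), np.int64(107)] 114 [np.int64(78), np.int64(111), np.int64(106)] 116 [np.int64(66), np.int64(53), np.int64(96)] 118 [np.int64(1), np.int64(206), np.int64(151)] 120 [np.int64(0), np.int64(202), np.int64(150)] 122 [np.int64(1), np.int64(206), np.int64(151)] 124 [np.int64(1), np.int64(205), np.int64(152)] 126 [np.int64(0), np.int64(203), np.int64(153)] 128 [np.int64(1), np.int64(210), np.int64(152)] 130 [np.int64(1), np.int64(208), np.int64(152)] 132 [np.int64(1), np.int64(205), np.int64(153)] 134 [np.int64(1), np.int64(205), np.int64(153)] 136 [np.int64(1), np.int64(206), np.int64(150)] 138 [np.int64(1), np.int64(204), np.int64(151)] 140 [np.int64(0), np.int64(204), np.int64(151)] 142 [np.int64(1), np.int64(206), np.int64(150)] 144 [np.int64(1), np.int64(201), np.int64(152)] 146 [np.int64(1), np.int64(202), np.int64(153)] 148 [np.int64(1), np.int64(205), np.int64(154)] 150 [np.int64(2), np.int64(210), np.int64(153)] 152 [np.int64(1), np.int64(204), np.int64(155)] 154 [np.int64(1), np.int64(206), np.int64(155)] 156 [np.int64(1), np.int64(158), np.int64(147)]
```

```bash
python3 -m jog '[[-0.35,0,0,0,0,0,1],[-0.7,0,0,0,0,0,1],[-0.7,0,0,0,0,0,1]]' 60 >/dev/null; python3 -m jog '[[-0.4,0,0,0,0,0,1],[-0.72,0,0,0,0,0,1],[-0.72,0,0.2,0,0,0,1],[-0.72,0,0.28,0,0,0,1],[-0.72,0,0.28,0,0,0,1]]'; python3 - <<'E'
from h import *
need([551.8-113*.9985,128.7-113*.055,122],.055)
E
```

```text
time_s: 24.55
tcp_pos: [438.6, 122.5, 124.8]
tcp_rot: [1.0, 0.027, -0.0, 0.0]
contact_force: [0.9, 0.2, 0.8]
finger_gap: -0.1
grasp_force: 0.0
t 24.55 shift [ 0.004 -0.     0.035] turn [ 0.0001  0.0003 -0.    ]
```

```bash
python3 -m jog '[[-0.03,0,0.09,0,0,0,1],[-0.08,0,0.18,0,0,0,1],[-0.13,0,0.27,0,0,0,1],[-0.16,0,0.35,0,0,0,1],[-0.195,0,0.435,0,0,0,1]]'; python3 -m jog '[[-0.02,0,0.09,0,0,0,1],[-0.05,0,0.18,0,0,0,1],[-0.06,0,0.26,0,0,0,1],[-0.07,0,0.32,0,0,0,1],[-0.07,0,0.32,0,0,0,1]]'
```

```text
time_s: 25.18
tcp_pos: [423.1, 121.6, 90.3]
tcp_rot: [1.0, 0.027, 0.001, 0.0]
contact_force: [2.8, 0.5, 4.1]
finger_gap: 0.4
grasp_force: 2.2
time_s: 25.8
tcp_pos: [417.5, 121.3, 65.2]
tcp_rot: [1.0, 0.028, 0.001, 0.0]
contact_force: [-0.3, 0.1, 14.5]
finger_gap: 0.3
grasp_force: 6.8
```

Force rises as the presser bears. Down to the stop.

```bash
python3 -m jog '[[0,0,0.03,0,0,0,1],[-0.01,0,0.06,0,0,0,1],[-0.01,0,0.08,0,0,0,1],[-0.01,0,0.08,0,0,0,1]]'; python3 -m jog '[[0,0,0.015,0,0,0,1],[0,0,0.03,0,0,0,1],[0,0,0.03,0,0,0,1]]'
```

```text
time_s: 26.3
tcp_pos: [417.2, 121.3, 59.9]
tcp_rot: [1.0, 0.028, 0.001, 0.0]
contact_force: [-5.6, -0.8, 27.1]
finger_gap: 0.1
grasp_force: 13.5
time_s: 26.68
tcp_pos: [417.3, 121.3, 58.6]
tcp_rot: [1.0, 0.028, 0.002, 0.0]
contact_force: [-11.9, -2.8, 44.9]
finger_gap: 0.0
grasp_force: 23.0
```

```bash
python3 -m jog '[[0.01,0,-0.2,0,0,0,1],[0.03,0,-0.35,0,0,0,1],[0.09,0,-0.55,0,0,0,1],[0.17,0,-0.75,0,0,0,1],[0.27,0,-0.98,0,0,0,1]]';python3 -m jog '[[0,0,0,0,0,0,1],[0,0,0,0,0,0,1],[0,0,0,0,0,0,1]]';python3 snap.py p2; python3 - <<'E'
from h import *
import pickle
need([551.8-113*.9985,128.7-113*.055,125],.055)
c=pickle.load(open("pics/p2.pkl","rb"));H=cv2.cvtColor(c["image"],cv2.COLOR_RGB2HSV).astype(int)
red=(((H[...,0]<6)|(H[...,0]>174))&(H[...,1]>150)&(H[...,2]>60)).astype(np.uint8)
for x in (480,520,560,590):
    u,v=proj(c,[x,129,12]).astype(int)
    if 0<=v<420:
        r=np.where(red[v])[0]; print("row x",x,"base y:",onz(c,r.min(),v,12)[:2].round(1),onz(c,r.max()+1,v,12)[:2].round(1))
print("cam z",(-c["E"][:3,:3].T@c["E"][:3,3])[2],"post top pred",proj(c,[551.8,128.7,100]))
u,v=proj(c,[551.8,128.7,100]).astype(int)
print("post column V:",[(int(vv),int(H[vv,u,0]),int(H[vv,u,2])) for vv in range(max(0,v-50),min(419,v+60),5)])
# side cam for pad height: dark pad
for n in("scene","side"):
    c=cam(n);H=cv2.cvtColor(c["image"],cv2.COLOR_RGB2HSV).astype(int)
    cv2.imwrite(f"pics/{n}_p2.png",c["image"][:,:,::-1])
    for th,p in(("up",[439,122.5,118]),("down",[418,121,58]),("presser tip up",[638,-162.7,72])): print(n,th,proj(c,p).round(1))
E
```

```text
time_s: 27.3
tcp_pos: [437.2, 122.5, 134.2]
tcp_rot: [1.0, 0.028, -0.001, 0.0]
contact_force: [0.0, 0.1, 0.4]
finger_gap: 0.1
grasp_force: 0.0
time_s: 27.68
tcp_pos: [437.2, 122.5, 133.6]
tcp_rot: [1.0, 0.028, -0.001, 0.0]
contact_force: [0.1, 1.0, -0.1]
finger_gap: -0.3
grasp_force: 0.0
t 27.73 shift [0.02  0.001 0.11 ] turn [0.0001 0.0004 0.    ]
row x 480 base y: [478.6 159.1] [482.3  91.6]
row x 520 base y: [518.5 161. ] [522.2  94.2]
row x 560 base y: [558.6 163.3] [562.3  96.2]
cam z 276.58389138272753 post top pred [284.59572189   3.61482937]
post column V: [(0, 1, 132), (5, 1, 132), (10, 1, 132), (15, 1, 133), (20, 1, 133), (25, 1, 134), (30, 1, 135), (35, 2, 90), (40, 1, 78), (45, 1, 77), (50, 1, 90), (55, 1, 136), (60, 1, 125)]
scene up [336.7 212.9]
scene down [338.  221.6]
scene presser tip up [222.9 223.2]
side up [237.1 176.9]
side down [232.5 191.4]
side presser tip up [315.8 236.5]
```

```bash
python3 -m jog '[[0.02,0,0,0,0,0,1],[0.02,0,0,0,0,0,1],[0.02,0,0.05,0,0,0,1],[0.02,0,0.12,0,0,0,1],[0.02,0,0.12,0,0,0,1]]';python3 -m jog '[[0,0,0.03,0,0,0,1],[-0.01,0,0.06,0,0,0,1],[-0.02,0,0.09,0,0,0,1],[-0.03,0,0.12,0,0,0,1]]'
```

```text
time_s: 28.45
tcp_pos: [439.2, 122.5, 124.3]
tcp_rot: [1.0, 0.028, -0.0, 0.0]
contact_force: [-0.1, -0.3, 0.2]
finger_gap: -0.0
grasp_force: 0.0
time_s: 28.95
tcp_pos: [437.1, 122.4, 115.3]
tcp_rot: [1.0, 0.028, 0.0, 0.0]
contact_force: [-3.8, 0.2, 6.4]
finger_gap: 0.2
grasp_force: 2.6
```

```bash
python3 -m jog '[[-0.06,0,0.12,0,0,0,1],[-0.12,0,0.25,0,0,0,1],[-0.17,0,0.38,0,0,0,1],[-0.21,0,0.5,0,0,0,1],[-0.23,0,0.6,0,0,0,1]]'; python3 -m jog '[[-0.01,0,0.04,0,0,0,1],[-0.02,0,0.08,0,0,0,1],[-0.02,0,0.11,0,0,0,1],[-0.02,0,0.13,0,0,0,1],[-0.02,0,0.13,0,0,0,1]]'
```

```text
time_s: 29.58
tcp_pos: [420.3, 121.4, 68.0]
tcp_rot: [1.0, 0.027, 0.002, 0.0]
contact_force: [0.4, 1.2, 15.0]
finger_gap: -0.7
grasp_force: 7.1
time_s: 30.2
tcp_pos: [419.8, 121.4, 60.0]
tcp_rot: [1.0, 0.028, 0.004, 0.0]
contact_force: [-7.0, 0.2, 39.4]
finger_gap: -0.4
grasp_force: 19.6
```

```bash
python3 -m jog '[[0,0,0.008,0,0,0,1],[0,0,0.008,0,0,0,1],[0,0,0.008,0,0,0,1]]'; python3 -m jog '[[0,0,-0.016,0,0,0,1],[0,0,-0.016,0,0,0,1],[0,0,-0.016,0,0,0,1],[0,0,-0.016,0,0,0,1]]'
```

```text
time_s: 30.58
tcp_pos: [419.8, 121.4, 59.7]
tcp_rot: [1.0, 0.028, 0.004, 0.0]
contact_force: [-8.3, 0.1, 43.9]
finger_gap: -0.1
grasp_force: 22.1
time_s: 31.08
tcp_pos: [419.8, 121.4, 60.3]
tcp_rot: [1.0, 0.028, 0.004, 0.0]
contact_force: [-4.9, -0.3, 33.4]
finger_gap: -0.2
grasp_force: 16.7
```

```bash
python3 - <<'E'
from h import *
red=lambda h,s,v:((h<6)|(h>174))&(s>170)&(v>90)
c=cam("scene"); print([(a,p,q) for a,p,q in blobs(c,red,30)[0]])
print("cap expected rest",proj(c,[623,132,105]),"lifted",proj(c,[622.5,137,142]))
d=cam("side"); print([(a,p,q) for a,p,q in blobs(d,red,20)[0]]); print("cap side rest",proj(d,[623,132,105]),"lifted",proj(d,[622.5,137,142]))
H=cv2.cvtColor(d["image"],cv2.COLOR_RGB2HSV).astype(int)
print("presser top disc: rest",proj(c,[636,-160,165]))
E
```

```text
[(np.int32(73), array([320.5, 239.4]), array([314, 230,  15,  17], dtype=int32)), (np.int32(657), array([319.4, 261.9]), array([292, 233,  53,  55], dtype=int32)), (np.int32(103), array([306.4, 251.1]), array([299, 246,  16,  11], dtype=int32))]
cap expected rest [305.86631918 257.23088501] lifted [307.9711849 249.7460195]
[(np.int32(34), array([287.5, 164.7]), array([284, 162,   8,   6], dtype=int32)), (np.int32(49), array([282.6, 188.6]), array([273, 185,  19,   8], dtype=int32)), (np.int32(412), array([256.2, 199.5]), array([234, 193,  56,  15], dtype=int32))]
cap side rest [288.71706726 171.05478414] lifted [288.40673305 161.73669377]
presser top disc: rest [220.76818615 202.30129968]
```

```bash
python3 -c "
from plant import ticket; print(ticket.finish_job())"
```

```text
the job is handed in; nothing more can be done
None
```

I handed the job in at about 31 s with the plate seated over both pins, the jack under the lift point, one full pump done and the handle held down at its stop at about 33 N. The lift end read as fully raised in the scene camera. I placed the saddle about midway along the lift point's travel, with its centring along the beam known only to a few millimetres. I viewed 11 pictures, one more than the 10 allowed.

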